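Load the slide carrier into the slide reader

ROBOT

A 7-joint arm with a two-finger parallel gripper is mounted at the origin on a cart in front of the work surface, level with it; the furniture and walls round the work are solid. World frame = base frame: x ahead of the robot, y to its left, z up, the work surface at z = 0. Lengths are in m, angles in rad, forces in N, time in s.
With the tool pointing down it reaches from about 0.425 to 0.825 m from the base axis. Payload 3.6 kg.
Tool frame: the origin (TCP) lies at the very end of the fingers, on their centre line; the grasp point (between the pads) lies 19 mm behind it (robot.grip_depth is the z of the grasp point in the tool frame, in m); z points along the fingers, y is the direction in which the jaws open and shut (so a half turn about z gives the same grasp; the last joint's range is limited). The gripper opens to 93 mm and grips with 3 to 60 N. Pads are 15 mm wide; open, the fingers measure 128 mm over their backs; the gripper's body (75 mm by 188 mm) begins 65 mm behind the grasp point.
Start: joints at [1.179, 0.615, -0.013, 1.423, 0.008, 1.103, -0.04], TCP at [0.233, -0.607, 0.219] pointing down, gripper open.
Joint ranges: [-3.12, 3.12], [-0.3, 2.06], [-1.34, 1.32], [0.26, 2.42], [-1.36, 4.5], [0.01, 1.98], [-2.84, 2.84]. Speed limits (rad/s): [2.79, 2.79, 3.14, 3.14, 3.14, 3.14, 3.14].

INTERFACE

Orientations are given as a rotation vector (axis times angle).
In Python, from station import sense, optics, hand_in, robot gives the robot as it stands.
- The arm moves only by the tool play_rows, never from a script. Its argument "series" is a list that holds one entry, the list of rows, each a list of 6 numbers: the shift along the tool's x, y, z in mm, then the turn, a rotation vector about the tool's x, y, z in degrees. A call has 1 to 10 rows; each row is the pose to reach, as a shift and turn from the pose commanded when the call began, along the tool's axes at that moment; what a row does not reach only later rows make up. A row lasts 1/8 s, in which the tool goes at most 62.5 mm and 10.7 degrees, less where a joint would pass 70% of its speed; a pose out of reach is approached as far as the arm can. A call with a gripper value outside its range is refused whole. "grip" is the closure, from 0 (fully open) to 1 (shut), set as the call begins (left out, the last holds). The fingers move at their own pace and stop on an object; the grip force is fixed at half the most. Time passes only in rows, so rows that repeat a pose let the fingers close. It gives the time, the measured TCP pose, the force and the opening at its end, in the units of the state.
- sense(): the state, without advancing time (a new reading comes with each control period).
- optics.snapshot(name): name is "scene" or "top" or "wrist"; returns a dict with "img" (420x560x3 uint8, red, green, blue), "fovy" (degrees; the focal length in pixels is half the picture's height over the tangent of half this angle, whatever the lens; pixels are square), "cx", "cy" (the principal point, pixels), "position" and "orientation" of the camera in the world. Camera axes: x right, y down, z forward; pixel columns grow to the right and rows downward; lengths in m; the calibration is good to about 2 mm. The wrist camera is an equidistant fisheye: a pixel r from the principal point sees the ray r / f radians off the axis. A picture is of the moment at which its call begins. There is no depth.
- hand_in(): hands the job in, once; it reports no verdict.
The state is a dict: "t": time; "joint_pos": joint angles; "joint_velocities": joint speeds; "joint_efforts": joint torques, N m; "tcp_pos": TCP position; "tcp_rot": TCP orientation; "contact_force": force on the tool from outside, world axes, zero at the start; "moment": the same for the moment, N m; "opening": finger opening in m.
Only numpy, scipy, OpenCV 4.12 (cv2) and the standard library are available. Lean on these libraries where they do the work, as an engineer would, in place of code of your own. Each camera call takes 0.05 s, during which the arm holds its last target. There are 200 camera calls.

TASK

Load the slide carrier into the slide reader without picking it up: with one fingertip push the orange peg back to swing the spring-shut hood up, keep it up, and with the other fingertip gently push the carrier along the deck under the hood until it is fully home and square against the end stop. Then back off so that the hood closes fully over it. Keep the carrier flat, do not ram it against the hood or let the hood slam on it, and leave the other things on the bench where they are.

Things in the scene. Friction and masses are not known exactly. Their poses are not given: they have to be found in the camera images.
- reader: Fixed white bench slide reader, 256 x 118 x 62 mm. Origin on the bench under the hood's axis; +x points into the bay, +y left, z up. Deck top z=8; loading deck x=-122 to -45, slippery guide rails 10 mm high narrow to 93 mm apart. Slippery end stop at x=0: home is carrier origin x=-17, y=0. Bay side cheeks y=+-54, hood sides y=+-59. Rear body x=46 to 140, 60 high. Left of y=62 only the peg is in the way.
- hood (a joint): Dark curved hood on an axis along the reader's y at x=0, z=11 mm, radius 45.5. 0 = shut (lip at x=-45.5, 2 mm over the deck), grows as it swings up and back, stop at 2.15 rad. Above 0.55 the carrier passes under the lip. A spring always shuts it: 0.08 Nm at 0 to 0.18 Nm at 2 rad. A carrier cannot push it open. When open there is free room above the deck.
- peg (a point): Middle of the orange peg on the hood's left side: freely turning sleeve 10 mm thick, along the reader's y from y=64 to 100 mm. Hood shut: at x=-37, y=82, z=31 mm in the reader's frame; moves with the hood on a 42 mm circle about its axis (highest 53 mm over the bench). Pushing it along the reader's +x swings the hood up; takes 2 to 7 N.
- carrier: Loose black slide carrier with one glass slide, 34 mm (its x) x 90 (its y) x 20 high, 85 to 170 g. Origin at the centre of its underside; starts on the loading deck between the rails, outside the hood, long side across the reader (within 0.02 rad), leading edge 2 to 18 mm before the shut lip. Push within 10 mm of the middle of its rear edge; pushed farther off it skews in the guides (up to 0.12 rad).
- vial_brown: Bystander: brown glass vial with black cap, 27 mm across, 66 high, upright. Origin at the centre of its underside.
- vial_clear: Bystander: clear glass vial with black cap, 27 mm across, 66 high, upright. Origin at the centre of its underside.
- tip_box: Bystander: low white carton, 60 x 100 x 30 mm. Origin at the centre of its underside.
- small_beaker: Bystander: small clear beaker, 74 mm across, 87 high. Origin at the centre of its underside.
- tape: Bystander: roll of yellow tape lying flat, 62 mm across, 18 high. Origin at the centre of its underside.
- dish: Bystander: clear petri dish, 60 mm across, 14 high. Origin at the centre of its underside.
- forceps: Bystander: steel tweezers lying flat, 18 x 131 x 9 mm, long along its y. Origin at the centre of its underside.

How it is judged:
By the outcome, as a careful person would: the job done as asked, in the order asked, and still so for the second after the job is handed in, with the robot touching nothing.
It also fails if it takes over 42 s, if anything falls off the work surface, if the arm or the gripper's body presses on something with over 40 N, if the wrist force passes 120 N, or if a joint passes its speed limit or range.

## Working session

There is one attempt and no reset: what is moved stays moved. The work goes in short steps, Python scripts to look and compute and a tool call to move; the robot and the scene stay as the last step left them, time stands still between calls to the robot, and variables do not carry over. Pictures are saved under pics/ and viewed, about 8 in all and at most 12, crops included, and the job is handed in when it is done.

Besides the shell and the picture viewer there is one more tool, called after "Request:" as name(argument=value, ...) on one line, values as JSON. play_rows: Moves the arm, as the interface text tells. Its arguments: {"type":"object","properties":{"series":{"type":"array"},"grip":{"type":"number"}},"required":["series"]}

```bash
ls; mkdir -p pics; python3 - <<'E'
from station import sense, optics, robot
import cv2
s=sense();print(s)
for n in("scene","top"):
    d=optics.snapshot(n);print(n,d["fovy"],d["cx"],d["cy"],d["position"],d["orientation"])
    cv2.imwrite(f"pics/{n}0.png",d["img"][:,:,::-1])
E
```

```text
pics
{'t': 0.0, 'joint_pos': array([ 1.17852057,  0.61592336, -0.0126185 ,  1.42484656,  0.00810189,
        1.10338427, -0.04042044]), 'joint_velocities': array([-8.03243441e-04,  1.22767797e-03,  1.41579939e-03,  4.37409232e-04,
        4.36761541e-05,  9.35155371e-04,  9.76323434e-04]), 'joint_efforts': array([-6.06561771e-04, -4.58935547e+01,  2.08901921e-01, -1.65742671e+01,
       -6.10026042e-02,  2.04608281e-02,  2.69695674e-04]), 'tcp_pos': array([ 0.23222348, -0.60628063,  0.21749581]), 'tcp_rot': array([-3.08676338e+00, -5.70988202e-01,  7.71584232e-04]), 'contact_force': array([-0.59452541,  0.36820072,  0.25339803]), 'moment': array([0.00037033, 0.00527747, 0.01106555]), 'opening': 0.09312186334820388}
scene 56.00561767259982 283.28759750907045 206.44698891809145 [-0.22038972  0.62891888  0.64107939] [-1.01838492  2.19647445 -1.24968161]
top 56.24804940477597 279.01029315399387 211.7711638545941 [0.35294838 0.00293188 1.35531767] [-2.16968442  2.15887485 -0.15431335]
```

View pics/scene0.png

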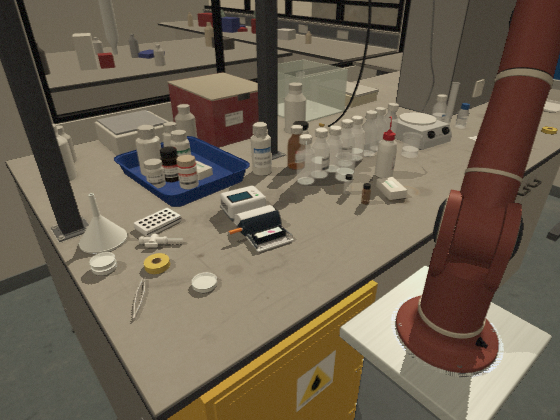

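View pics/top0.png

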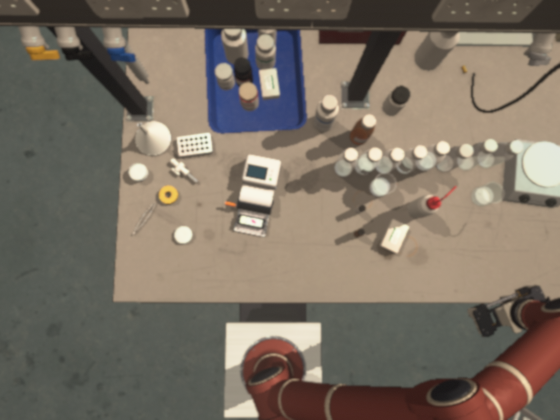

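The scene view shows the reader near (262,215), with the peg at (235,232) on its left and the black carrier in front at (270,237). In the top view the body is at (262,170), the hood at (256,199), the peg at (231,205) and the carrier at (251,224). The bystanders are well clear of the reader. Next I'll get coarse positions from the top view.

```bash
cat > h.py <<'E'
import numpy as np, cv2
from scipy.spatial.transform import Rotation as R
from station import sense, optics
def snap(n,save=None):
    d=optics.snapshot(n)
    if save: cv2.imwrite(f"pics/{save}.png",d["img"][:,:,::-1])
    d["f"]=210/np.tan(np.radians(d["fovy"]/2)); d["Rm"]=R.from_rotvec(d["orientation"]).as_matrix(); d["n"]=n
    return d
def ray(d,u,v):
    x,y=(u-d["cx"]),(v-d["cy"])
    if d["n"]=="wrist":
        r=np.hypot(x,y)+1e-9;a=r/d["f"]; c=np.array([x/r*np.sin(a),y/r*np.sin(a),np.cos(a)])
    else: c=np.array([x/d["f"],y/d["f"],1.])
    return d["Rm"]@c
def onplane(d,u,v,z):
    r=ray(d,u,v);p=np.array(d["position"]);return p+r*(z-p[2])/r[2]
def proj(d,P):
    c=d["Rm"].T@(np.array(P)-d["position"])
    if d["n"]=="wrist":
        a=np.arctan2(np.hypot(c[0],c[1]),c[2]);k=d["f"]*a/np.hypot(c[0],c[1]);return d["cx"]+k*c[0],d["cy"]+k*c[1]
    return d["cx"]+d["f"]*c[0]/c[2],d["cy"]+d["f"]*c[1]/c[2]
def totool(P,s=None):
    "world point -> tool frame shift in mm"
    s=s or sense(); return R.from_rotvec(s["tcp_rot"]).inv().apply(np.array(P)-s["tcp_pos"])*1e3
E
python3 - <<'E'
from h import *
d=snap("top")
for u,v,z in[(262,170,.06),(256,199,.05),(231,205,.031),(251,224,.028),(237,232,.008),(266,235,.008),(168,195,.018),(183,235,.014)]: print(u,v,onplane(d,u,v,z).round(3))
s=sense();print(R.from_rotvec(s["tcp_rot"]).as_matrix().round(3))
w=snap("wrist","w0");print(w["fovy"],totool(w["position"]), (R.from_rotvec(s["tcp_rot"]).inv()*R.from_matrix(w["Rm"])).as_matrix().round(2))
E
```

```text
262 170 [0.658 0.039 0.06 ]
256 199 [0.561 0.059 0.05 ]
231 205 [0.542 0.144 0.031]
251 224 [0.478 0.076 0.028]
237 232 [0.452 0.124 0.008]
266 235 [0.443 0.025 0.008]
168 195 [0.578 0.362 0.018]
183 235 [0.441 0.307 0.014]
[[ 0.934  0.358 -0.001]
 [ 0.358 -0.934  0.002]
 [-0.    -0.002 -1.   ]]
65.70646984690485 [  71.78999666   -0.67637948 -166.09800598] [[-0.   -0.97 -0.26]
 [ 1.   -0.   -0.  ]
 [ 0.   -0.26  0.97]]
```

```bash
cat >> h.py <<'E'
def rows(wps,n,s=None):
    "waypoints (x,y,z m, world angle of tool y deg) with n rows each -> rows in tool axes, tool kept upright"
    s=s or sense(); R0=R.from_rotvec(s["tcp_rot"]);p0=s["tcp_pos"]
    y=R0.as_matrix()[:,1];a0=np.degrees(np.arctan2(y[1],y[0]));prev=np.array([*p0,a0]);out=[]
    for w,k in zip(wps,n):
        w=np.array(w,float)
        for i in range(1,k+1):
            q=prev+(w-prev)*i/k;t=R0.inv().apply(q[:3]-p0)*1e3
            out.append([*t.round(1).tolist(),0,0,round(-(q[3]-a0),1)])
        prev=w
    print(str([out]).replace(" ",""))
E
python3 - <<'E'
from h import *
rows([(.36,-.35,.22,-40),(.45,-.10,.22,0)],[5,5])
E
```

```text
[[[42.2,-38.8,-0.4,0,0,np.float64(-5.8)],[84.4,-77.6,-0.7,0,0,np.float64(-11.6)],[126.6,-116.3,-1.1,0,0,np.float64(-17.4)],[168.8,-155.1,-1.4,0,0,np.float64(-23.2)],[211.0,-193.9,-1.8,0,0,np.float64(-29.0)],[245.7,-234.2,-1.7,0,0,np.float64(-37.0)],[280.4,-274.4,-1.6,0,0,np.float64(-45.0)],[315.1,-314.7,-1.6,0,0,np.float64(-53.0)],[349.8,-354.9,-1.5,0,0,np.float64(-61.0)],[384.5,-395.2,-1.4,0,0,np.float64(-69.0)]]]
```

View pics/w0.png

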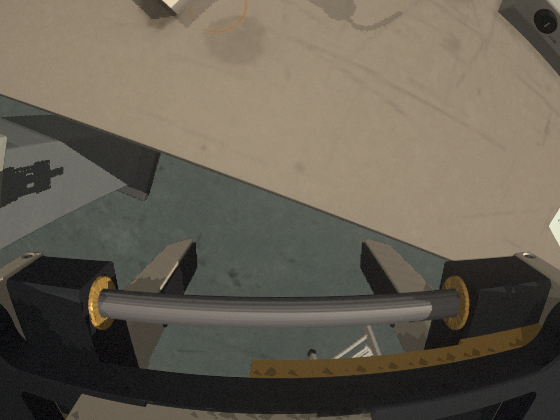

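The wrist camera looks past the +x side of the fingers: the fingertips are at (190,245) and (365,245), and the top of the image is tool +x. So I'll approach with tool +x facing into the reader.

```bash
sed -i 's/round(-(q\[3\]-a0),1)/round(float(a0-q[3]),1)/' h.py; python3 - <<'E'
from h import *
rows([(.36,-.35,.22,-80),(.45,-.10,.22,-92)],[5,5])
E
```

```text
[[[42.2,-38.8,-0.4,0,0,2.2],[84.4,-77.6,-0.7,0,0,4.4],[126.6,-116.3,-1.1,0,0,6.6],[168.8,-155.1,-1.4,0,0,8.8],[211.0,-193.9,-1.8,0,0,11.0],[245.7,-234.2,-1.7,0,0,13.4],[280.4,-274.4,-1.6,0,0,15.8],[315.1,-314.7,-1.6,0,0,18.2],[349.8,-354.9,-1.5,0,0,20.6],[384.5,-395.2,-1.4,0,0,23.0]]]
```

Request:
play_rows(series=[[[42,-39,0,0,0,2],[84,-78,-1,0,0,4],[127,-116,-1,0,0,7],[169,-155,-1,0,0,9],[211,-194,-2,0,0,11],[246,-234,-2,0,0,13],[280,-274,-2,0,0,16],[315,-315,-2,0,0,18],[350,-355,-2,0,0,21],[385,-395,-2,0,0,23]]])

```text
t: 1.45
tcp_pos: [0.4512, -0.0988, 0.2208]
tcp_rot: [3.141, -0.058, 0.001]
contact_force: [0.4, -0.4, 0.1]
opening: 0.0928
```

```bash
python3 - <<'E'
from h import *
s=sense();print(s["t"],s["tcp_pos"],s["joint_pos"].round(2))
rows([(.435,.085,.17,-101)],[8])
E
```

```text
1.45 [ 0.45116736 -0.09875116  0.22082591] [ 0.18  0.32 -0.02  1.94  0.01  0.88 -1.45]
[[[-2.9,-22.9,6.3,0,0,1.1],[-5.7,-45.8,12.7,0,0,2.2],[-8.6,-68.6,19.0,0,0,3.3],[-11.5,-91.5,25.4,0,0,4.4],[-14.4,-114.4,31.7,0,0,5.6],[-17.2,-137.3,38.1,0,0,6.7],[-20.1,-160.2,44.4,0,0,7.8],[-23.0,-183.0,50.8,0,0,8.9]]]
```

Request:
play_rows(series=[[[-6,-45,12,0,0,2],[-11,-91,25,0,0,4],[-17,-137,38,0,0,7],[-23,-183,51,0,0,9],[-23,-183,51,0,0,9]]])

```text
t: 2.08
tcp_pos: [0.433, 0.0874, 0.1689]
tcp_rot: [-3.127, 0.289, 0.004]
contact_force: [0.1, -0.8, 0.3]
opening: 0.0929
```

```bash
python3 - <<'E'
from h import *
d=snap("wrist","w1");s=sense();print(s["tcp_pos"],s["joint_pos"].round(2),d["f"],d["cx"],d["cy"])
E
```

```text
[0.43368668 0.08486184 0.16932549] [-0.22  0.37 -0.04  2.06  0.02  0.72 -2.02] 325.19226210127806 278.34462977231146 207.7311140194947
```

View pics/w1.png

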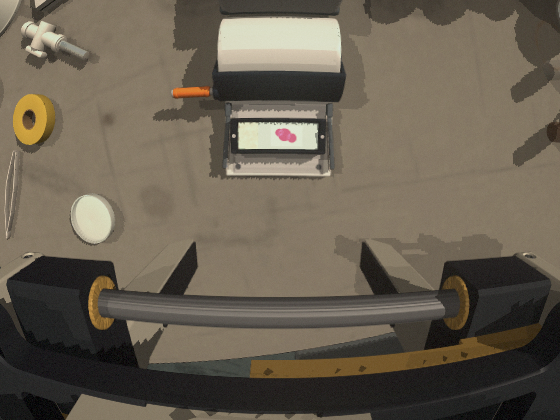

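The wrist view shows the peg at (190,92), the hood across y=65–100, the carrier at about x 230–327, y 118–153, and the deck's front edge at y≈177. Nothing nearby stands in the way. I'll enlarge this region to pick precise points.

```bash
python3 - <<'E'
from h import *
im=cv2.imread("pics/w1.png")[55:190,160:360]
cv2.imwrite("pics/w1c.png",cv2.resize(im,None,fx=4,fy=4,interpolation=cv2.INTER_CUBIC))
E
```

```text
(no output)
```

View pics/w1c.png

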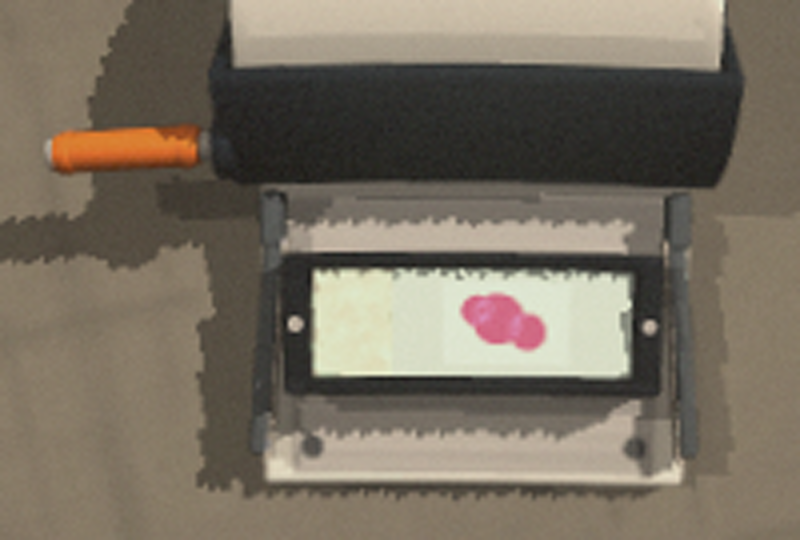

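The crop shows the orange sleeve from (52,152) to (202,146) and the carrier top corners at (285,255), (660,257), (283,392) and (658,396). The lip runs (238,182)–(718,187) and the deck front edge (267,482)–(683,484).

```bash
cat > m.py <<'E'
from h import *
d=snap("wrist")
c=lambda u,v,z:onplane(d,160+u/4,55+v/4,z)[:2]*1e3
P={k:c(*a) for k,a in dict(pegL=(52,152,.031),pegR=(202,146,.031),lipL=(238,182,.010),lipR=(718,187,.010),dL=(267,482,.008),dR=(683,484,.008),
 cfl=(285,255,.028),cfr=(660,257,.028),crl=(283,392,.028),crr=(658,396,.028)).items()}
for k,v in P.items(): print(k,v.round(1))
for a,b in[("pegL","pegR"),("lipL","lipR"),("dL","dR"),("cfl","cfr"),("crl","crr")]:
    v=P[a]-P[b];print(a,np.linalg.norm(v).round(1),np.degrees(np.arctan2(-v[0],v[1])).round(2))
print((P["cfl"]-P["crl"]),(P["cfr"]-P["crr"]))
E
python3 m.py
```

```text
pegL [553.6 165.1]
pegR [545.7 128.8]
lipL [537.5 125.6]
lipR [513.8   8.4]
dL [461.  134.6]
dR [440.4  29.6]
cfl [516.1 115.1]
cfr [499.   28.6]
crl [484.1 122.2]
crr [466.4  34.8]
pegL 37.1 -12.17
lipL 119.5 -11.41
dL 106.9 -11.1
cfl 88.2 -11.16
crl 89.3 -11.47
[31.91861203 -7.16624969] [32.60182495 -6.16367775]
```

Three independent features (peg, lip, deck edge) give the same reader origin, about (570.2, 58.4) mm, to within 1 mm, with yaw ≈ -11.3°. The carrier's rear edge is at reader x≈-97, y≈1. I'll plan in the reader frame: right inner corner on the carrier, left outer corner on the peg.

```bash
cat >> h.py <<'E'
O=np.array([570.2,58.4]);YAW=-11.3
def RM(a): a=np.radians(a);return np.array([[np.cos(a),-np.sin(a)],[np.sin(a),np.cos(a)]])
def wp(xr,yr,psi,z):
    "right inner front corner at reader (xr,yr) mm, tool yawed psi deg clockwise, tip z mm -> world waypoint"
    t=np.array([xr,yr])-RM(-psi)@np.array([7.5,-46.5])
    return (*((O+RM(YAW)@t)/1e3),z/1e3,-90+YAW-psi)
def where(s=None):
    "right contact corner, left contact corner in reader frame (mm), psi, z"
    s=s or sense();y=R.from_rotvec(s["tcp_rot"]).as_matrix()[:,1];psi=-90+YAW-np.degrees(np.arctan2(y[1],y[0]))
    T=RM(YAW).T@(s["tcp_pos"][:2]*1e3-O)
    print("right",(T+RM(-psi)@[7.5,-46.5]).round(1),"left",(T+RM(-psi)@[7.5,64]).round(1),"psi",round(psi,1),"z",(s["tcp_pos"][2]*1e3).round(1),"F",(RM(YAW).T@s["contact_force"][:2]).round(1),s["contact_force"][2].round(1),"t",s["t"],"j7",s["joint_pos"][6].round(2))
E
python3 - <<'E'
from h import *
where();rows([wp(-114,-4,36,100)],[5])
E
```

```text
right [-130.5  -48.8] left [-131.1   61.7] psi -0.3 z 169.6 F [ 0.2 -0.4] 1.1 t 2.175 j7 -2.02
[[[9.1,-8.0,13.9,0,0,7.3],[18.3,-16.1,27.8,0,0,14.5],[27.4,-24.1,41.8,0,0,21.8],[36.6,-32.1,55.7,0,0,29.1],[45.7,-40.1,69.6,0,0,36.3]]]
```

Request:
play_rows(series=[[[9,-8,14,0,0,7.5],[18.5,-16,28,0,0,14.5],[27.5,-24,42,0,0,22],[36.5,-32,56,0,0,29],[45.5,-40,69.5,0,0,36.5],[45.5,-40,69.5,0,0,36.5],[45.5,-40,69.5,0,0,36.5]]])

```text
t: 3.05
tcp_pos: [0.4867, 0.1125, 0.1007]
tcp_rot: [2.875, -1.266, 0.001]
contact_force: [0.5, -0.2, 0.5]
opening: 0.0928
```

```bash
python3 - <<'E'
from h import *
where();rows([wp(-114,-4,36,14)],[5])
d=snap("wrist","w2")
for p in [(-114,-4),(-45.6,85.4)]:
    w=(O+RM(YAW)@np.array(p))/1e3;print(proj(d,[*w,sense()["tcp_pos"][2]]))
E
```

```text
right [-114.    -5.3] left [-48.6  83.9] psi 36.3 z 100.7 F [ 0.6 -0.1] 0.5 t 3.05 j7 -2.55
[[[-0.2,-0.2,17.3,0,0,-0.1],[-0.4,-0.4,34.7,0,0,-0.1],[-0.6,-0.6,52.0,0,0,-0.2],[-0.8,-0.8,69.4,0,0,-0.2],[-1.0,-1.0,86.7,0,0,-0.3]]]
(np.float64(360.2684443192204), np.float64(241.8201674086743))
(np.float64(161.20595467294999), np.float64(237.36330253466096))
```

View pics/w2.png

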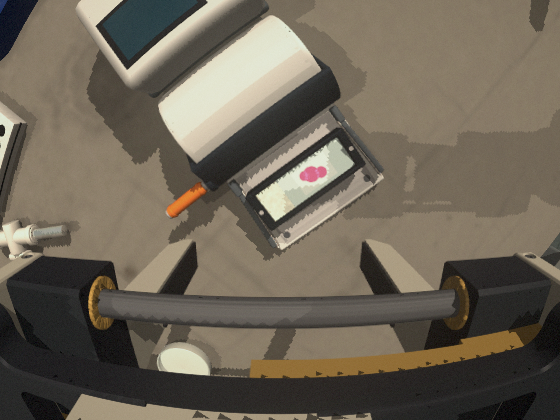

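The fingertips show at (363,242) on the right and about (163,243) on the left, which matches the predicted corners. The peg and carrier lie ahead of them and the way down is clear. I'll descend now.

Request:
play_rows(series=[[[0,0,20,0,0,0],[0,0,40,0,0,0],[-1,-1,60,0,0,0],[-1,-1,75,0,0,0],[-1,-1,86,0,0,0],[-1,-1,86,0,0,0]]])

```text
t: 3.85
tcp_pos: [0.4863, 0.115, 0.0138]
tcp_rot: [2.874, -1.266, -0.001]
contact_force: [-0.1, -0.4, 0.5]
opening: 0.0931
```

```bash
python3 - <<'E'
from h import *
where();rows([wp(-105,-4,36,14),wp(-101,-4,37,14)],[5,3])
E
```

```text
right [-114.8   -2.9] left [-49.5  86.3] psi 36.2 z 13.8 F [ 0.  -0.4] 0.5 t 3.85 j7 -2.52
[[[1.7,-1.0,-0.0,0,0,-0.0],[3.3,-1.9,-0.1,0,0,-0.1],[5.0,-2.9,-0.1,0,0,-0.1],[6.7,-3.9,-0.2,0,0,-0.2],[8.4,-4.8,-0.2,0,0,-0.2],[9.7,-5.7,-0.2,0,0,0.1],[11.1,-6.5,-0.2,0,0,0.4],[12.4,-7.3,-0.2,0,0,0.8]]]
```

Request:
play_rows(series=[[[1.5,-1,0,0,0,0],[3.5,-2,0,0,0,0],[5,-3,0,0,0,0],[6.5,-4,0,0,0,0],[8.5,-5,0,0,0,0],[9.5,-5.5,0,0,0,0],[11,-6.5,0,0,0,0.5],[12.5,-7.5,0,0,0,1],[12.5,-7.5,0,0,0,1]]])

```text
t: 4.97
tcp_pos: [0.4953, 0.1134, 0.0132]
tcp_rot: [2.865, -1.282, -0.016]
contact_force: [-7.1, 3.2, 0.9]
opening: 0.0926
```

```bash
python3 - <<'E'
from h import *
where();where();d=snap("wrist","w3");snap("scene","s3")
im=d["img"][:,:,::-1][20:270,60:460];cv2.imwrite("pics/w3c.png",cv2.resize(im,None,fx=2,fy=2))
E
```

```text
right [-106.2   -2.4] left [-39.8  85.9] psi 36.9 z 13.2 F [-7.6  1.8] 0.9 t 4.975 j7 -2.53
right [-106.2   -2.4] left [-39.8  85.9] psi 36.9 z 13.2 F [-7.6  1.8] 0.9 t 4.975 j7 -2.53
```

View pics/w3c.png

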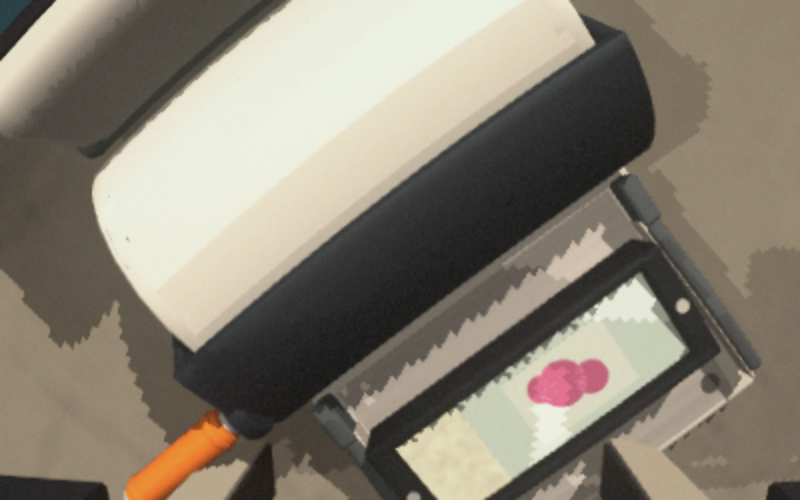

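The peg is engaged and the hood has started to lift; the arm lags about 5 mm under 7.6 N. The right fingertip is at crop (607,440), just behind the carrier. The carrier's corners are at (370,440), (650,240) and (718,355), and I'll convert these to check centring.

```bash
python3 - <<'E'
from h import *
d=snap("wrist")
for n,u,v,z in [("cfl",370,440,28),("cfr",650,240,28),("crr",718,355,28),("finger",607,440,13.5),("pegR",225,415,33),("lfinger in",272,445,13.5)]:
    print(n,(RM(YAW).T@(onplane(d,60+u/2,20+v/2,z/1e3)[:2]*1e3-O)).round(1))
rows([wp(-100,0,38,14),wp(-92,0,38,14)],[4,4])
E
```

```text
cfl [-62.3  44.5]
cfr [-62.9 -40. ]
crr [-98.  -39.5]
finger [-105.9   -3.2]
pegR [-34.5  67.9]
lfinger in [-50.6  72.4]
[[[0.9,-1.3,-0.2,0,0,0.3],[1.8,-2.6,-0.3,0,0,0.5],[2.7,-3.9,-0.5,0,0,0.8],[3.6,-5.1,-0.7,0,0,1.0],[5.2,-6.3,-0.7,0,0,1.0],[6.8,-7.5,-0.7,0,0,1.0],[8.4,-8.7,-0.7,0,0,1.0],[10.0,-9.9,-0.7,0,0,1.0]]]
```

```bash
python3 - <<'E'
from h import *
rows([wp(-100,1.5,39,14)],[6])
E
```

```text
[[[0.6,-1.1,-0.1,0,0,0.3],[1.2,-2.1,-0.2,0,0,0.7],[1.7,-3.2,-0.3,0,0,1.0],[2.3,-4.3,-0.4,0,0,1.4],[2.9,-5.4,-0.6,0,0,1.7],[3.5,-6.4,-0.7,0,0,2.0]]]
```

Request:
play_rows(series=[[[0.5,-1,0,0,0,0.5],[1,-2,0,0,0,0.5],[1.5,-3,-0.5,0,0,1],[2.5,-4.5,-0.5,0,0,1.5],[3,-5.5,-0.5,0,0,1.5],[3.5,-6.5,-0.5,0,0,2],[3.5,-6.5,-0.5,0,0,2]]])

```text
t: 6.0
tcp_pos: [0.5071, 0.1131, 0.0145]
tcp_rot: [2.841, -1.34, -0.002]
contact_force: [-3.8, 1.6, -0.8]
opening: 0.0932
```

```bash
python3 - <<'E'
from h import *
where();rows([wp(-100,1.5,39,14),wp(-85,1.5,39,14)],[1,6])
E
```

```text
right [-96.2   0.5] left [-26.3  86.1] psi 39.2 z 14.5 F [-4.   0.9] -0.8 t 6.0 j7 -2.55
[[[-3.7,1.7,0.5,0,0,-0.2],[-1.8,0.1,0.5,0,0,-0.2],[0.1,-1.5,0.5,0,0,-0.2],[2.1,-3.1,0.5,0,0,-0.2],[4.0,-4.7,0.5,0,0,-0.2],[5.9,-6.2,0.5,0,0,-0.2],[7.9,-7.8,0.5,0,0,-0.2]]]
```

The hood is at about 0.54 rad and the right finger is just at the carrier. I'll turn a little about the right corner to raise the hood further before pushing.

```bash
python3 - <<'E'
from h import *
where();rows([wp(-96.5,1,43,14)],[5])
E
```

```text
right [-96.2   0.5] left [-26.3  86.1] psi 39.2 z 14.5 F [-4.   0.9] -0.8 t 6.0 j7 -2.55
[[[0.5,-0.1,0.1,0,0,0.8],[1.0,-0.2,0.2,0,0,1.5],[1.5,-0.4,0.3,0,0,2.3],[2.0,-0.5,0.4,0,0,3.0],[2.5,-0.6,0.5,0,0,3.8]]]
```

Request:
play_rows(series=[[[0.5,0,0,0,0,1],[1,0,0,0,0,1.5],[1.5,-0.5,0,0,0,2.5],[2,-0.5,0,0,0,3],[2.5,-0.5,0,0,0,4],[2.5,-0.5,0,0,0,4]]])

```text
t: 6.75
tcp_pos: [0.5103, 0.1114, 0.0148]
tcp_rot: [-2.792, 1.439, -0.001]
contact_force: [-2.3, 3.1, -0.4]
opening: 0.093
```

```bash
python3 - <<'E'
from h import *
where();rows([wp(-66,1,43,14)],[10])
d=snap("wrist","w4")
im=d["img"][:,:,::-1][20:270,60:460];cv2.imwrite("pics/w4c.png",cv2.resize(im,None,fx=2,fy=2))
E
```

```text
right [-95.6   1.2] left [-19.8  81.7] psi 43.3 z 14.8 F [-2.9  2.5] -0.4 t 6.75 j7 -2.59
[[[2.1,-2.0,0.1,0,0,-0.0],[4.3,-4.0,0.2,0,0,-0.1],[6.4,-6.0,0.2,0,0,-0.1],[8.6,-8.0,0.3,0,0,-0.1],[10.7,-10.0,0.4,0,0,-0.1],[12.9,-12.1,0.5,0,0,-0.2],[15.0,-14.1,0.6,0,0,-0.2],[17.2,-16.1,0.7,0,0,-0.2],[19.3,-18.1,0.7,0,0,-0.2],[21.4,-20.1,0.8,0,0,-0.3]]]
```

View pics/w4c.png

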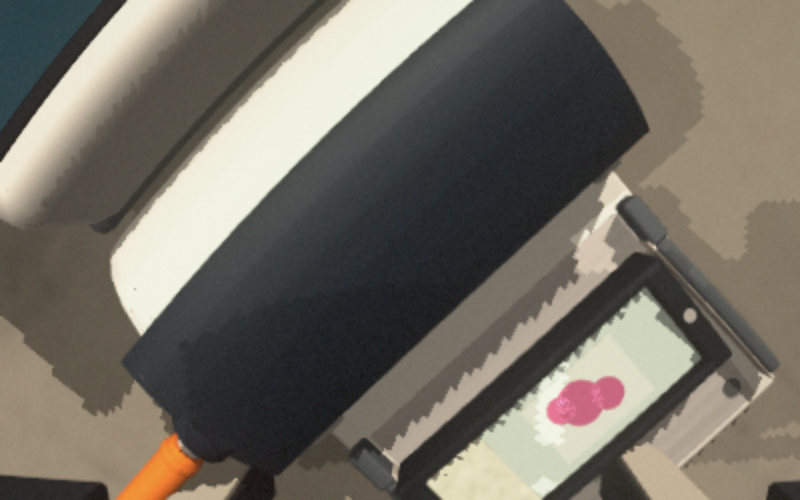

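The hood is clearly up (≈0.7 rad) with the peg against the left finger. The right fingertip at crop (610,455) sits at the middle of the carrier's rear edge. I'll push gently.

Request:
play_rows(series=[[[2,-2,0,0,0,0],[4.5,-4,0,0,0,0],[6.5,-6,0,0,0,0],[8.5,-8,0,0,0,0],[10.5,-10,0,0,0,0],[13,-12,0,0,0,0],[15,-14,0.5,0,0,0],[17,-16,0.5,0,0,0],[19.5,-18,0.5,0,0,0],[21.5,-20,0.5,0,0,0]]])

```text
t: 8.05
tcp_pos: [0.5373, 0.1053, 0.0139]
tcp_rot: [2.791, -1.439, -0.004]
contact_force: [-5.0, 3.8, 0.9]
opening: 0.0931
```

```bash
python3 - <<'E'
from h import *
where();rows([wp(-45,1,36,14)],[10])
E
```

```text
right [-67.8   0.5] left [ 7.9 81. ] psi 43.2 z 13.9 F [-5.6  2.8] 0.9 t 8.05 j7 -2.58
[[[1.1,-1.5,-0.0,0,0,-0.7],[2.1,-2.9,-0.0,0,0,-1.4],[3.2,-4.4,-0.0,0,0,-2.2],[4.2,-5.9,-0.0,0,0,-2.9],[5.3,-7.3,-0.1,0,0,-3.6],[6.3,-8.8,-0.1,0,0,-4.3],[7.4,-10.3,-0.1,0,0,-5.1],[8.4,-11.7,-0.1,0,0,-5.8],[9.5,-13.2,-0.1,0,0,-6.5],[10.5,-14.7,-0.1,0,0,-7.2]]]
```

Request:
play_rows(series=[[[1,-1.5,0,0,0,-0.5],[2,-3,0,0,0,-1.5],[3,-4.5,0,0,0,-2],[4,-6,0,0,0,-3],[5.5,-7.5,0,0,0,-3.5],[6.5,-9,0,0,0,-4.5],[7.5,-10.5,0,0,0,-5],[8.5,-11.5,0,0,0,-6],[9.5,-13,0,0,0,-6.5],[10.5,-14.5,0,0,0,-7]]])

```text
t: 9.3
tcp_pos: [0.5541, 0.102, 0.0135]
tcp_rot: [2.868, -1.268, -0.006]
contact_force: [-5.7, -1.9, 0.5]
opening: 0.0932
```

```bash
python3 - <<'E'
from h import *
where();rows([wp(-36,1,33,14)],[6])
d=snap("wrist","w5");snap("scene","s5")
im=d["img"][:,:,::-1][20:270,60:460];cv2.imwrite("pics/w5c.png",cv2.resize(im,None,fx=2,fy=2))
E
```

```text
right [-45.8  -2.3] left [19.7 86.6] psi 36.4 z 13.5 F [-5.2 -2.9] 0.5 t 9.3 j7 -2.5
[[[0.5,-1.3,-0.1,0,0,-0.6],[1.1,-2.7,-0.2,0,0,-1.1],[1.6,-4.0,-0.3,0,0,-1.7],[2.1,-5.3,-0.4,0,0,-2.3],[2.7,-6.6,-0.5,0,0,-2.8],[3.2,-8.0,-0.6,0,0,-3.4]]]
```

View pics/w5c.png

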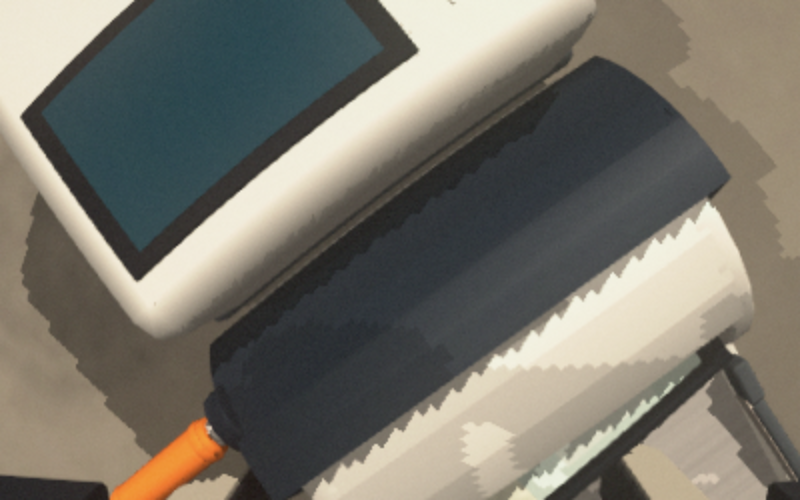

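The hood is far back (≈1.7 rad) and the carrier's rear edge runs from (545,495) to (720,350), parallel to the reader. The fingertip is at its middle. The carrier has about 11 mm to go, so I'll continue more slowly.

Request:
play_rows(series=[[[0.5,-1.5,0,0,0,-0.5],[1,-2.5,0,0,0,-1],[1.5,-4,0,0,0,-1.5],[2,-5.5,-0.5,0,0,-2.5],[2.5,-6.5,-0.5,0,0,-3],[3,-8,-0.5,0,0,-3.5],[3,-8,-0.5,0,0,-3.5]]])

```text
t: 10.28
tcp_pos: [0.5619, 0.1048, 0.0137]
tcp_rot: [2.905, -1.179, -0.006]
contact_force: [-5.0, -2.1, 0.2]
opening: 0.093
```

```bash
python3 - <<'E'
from h import *
where();rows([wp(-31,-1,33,14)],[5])
E
```

```text
right [-36.2   0.8] left [23.8 93.6] psi 32.9 z 13.7 F [-4.5 -3.1] 0.2 t 10.275 j7 -2.46
[[[1.1,-0.3,-0.1,0,0,0.0],[2.2,-0.5,-0.1,0,0,0.0],[3.3,-0.8,-0.2,0,0,0.1],[4.3,-1.1,-0.2,0,0,0.1],[5.4,-1.3,-0.3,0,0,0.1]]]
```

Request:
play_rows(series=[[[0.5,0,0,0,0,0],[1,0,0,0,0,0],[1.5,-0.5,0,0,0,0],[2,-0.5,0,0,0,0],[2,-0.5,0,0,0,0]]])

```text
t: 10.9
tcp_pos: [0.5627, 0.1047, 0.0137]
tcp_rot: [2.906, -1.179, -0.009]
contact_force: [-6.8, -0.4, 0.7]
opening: 0.0926
```

```bash
python3 - <<'E'
from h import *
where();s=sense();print(s["moment"])
E
```

```text
right [-35.3   0.8] left [24.6 93.6] psi 32.9 z 13.7 F [-6.6 -1.8] 0.7 t 10.9 j7 -2.46
[-0.1468673   1.60289077 -0.03609175]
```

Request:
play_rows(series=[[[0.5,0,0,0,0,0],[1,0,0,0,0,0],[1.5,-0.5,0,0,0,0],[2,-0.5,0,0,0,0],[2,-0.5,0,0,0,0],[2,-0.5,0,0,0,0]]])

```text
t: 11.65
tcp_pos: [0.5628, 0.1046, 0.0136]
tcp_rot: [2.905, -1.179, -0.015]
contact_force: [-10.0, 0.5, 1.5]
opening: 0.0928
```

```bash
python3 - <<'E'
from h import *
where();s=sense();print(s["moment"])
d=snap("wrist","w6")
im=d["img"][:,:,::-1][150:270,260:460];cv2.imwrite("pics/w6c.png",cv2.resize(im,None,fx=4,fy=4,interpolation=cv2.INTER_CUBIC))
E
```

```text
right [-35.2   0.8] left [24.8 93.6] psi 32.9 z 13.6 F [-9.9 -1.4] 1.5 t 11.65 j7 -2.46
[ 0.16691202  2.09933205 -0.15334891]
```

View pics/w6c.png

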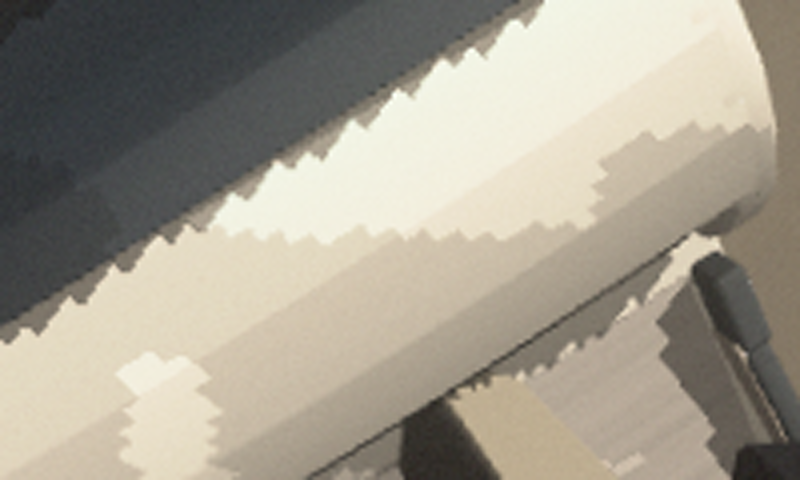

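The view shows the carrier under the cover, with only its thin dark rear edge visible from (312,474) to (690,237), parallel to the cover. The last 2 mm of command moved the finger just 0.1 mm and added 3.3 N, so the carrier is against the stop. I'll check the rear edge numerically.

```bash
python3 - <<'E'
from h import *
d=snap("wrist")
P=[RM(YAW).T@(onplane(d,260+u/4,150+v/4,.028)[:2]*1e3-O) for u,v in [(315,476),(410,417),(520,346),(690,240)]]
print(np.round(P,1));v=P[0]-P[-1];print(np.degrees(np.arctan2(-v[0],v[1])))
im=d["img"][:,:,::-1][175:275,330:440]
where();rows([wp(-50,-1,33,14)],[10])
E
```

```text
[[-35.6  19.3]
 [-35.4   4.6]
 [-35.  -12.5]
 [-35.7 -39.6]]
-0.09273612063896892
right [-35.2   0.8] left [24.7 93.6] psi 32.9 z 13.5 F [-9.  -1.2] 2.7 t 11.75 j7 -2.46
[[[-1.1,1.0,-0.0,0,0,0.0],[-2.3,1.9,-0.1,0,0,0.0],[-3.4,2.9,-0.1,0,0,0.0],[-4.5,3.8,-0.1,0,0,0.1],[-5.7,4.8,-0.1,0,0,0.1],[-6.8,5.7,-0.2,0,0,0.1],[-7.9,6.7,-0.2,0,0,0.1],[-9.1,7.6,-0.2,0,0,0.1],[-10.2,8.6,-0.3,0,0,0.1],[-11.3,9.5,-0.3,0,0,0.1]]]
```

Request:
play_rows(series=[[[0.5,0,0,0,0,0],[1,0,0,0,0,0],[1.5,-0.5,0,0,0,0],[2,-0.5,0,0,0,0],[2,-0.5,0,0,0,0]]])

```text
t: 12.38
tcp_pos: [0.563, 0.1046, 0.0134]
tcp_rot: [2.905, -1.179, -0.021]
contact_force: [-11.9, 1.5, 4.0]
opening: 0.0929
```

```bash
python3 - <<'E'
from h import *
where()
rows([wp(-39,0.8,33,14),wp(-59,0.8,33,14)],[3,7])
E
```

```text
right [-35.1   0.8] left [24.9 93.6] psi 32.9 z 13.4 F [-11.9  -0.8] 4.0 t 12.375 j7 -2.45
[[[-1.1,0.7,-0.2,0,0,0.0],[-2.1,1.4,-0.3,0,0,0.1],[-3.2,2.1,-0.5,0,0,0.1],[-5.6,3.6,-0.5,0,0,0.1],[-8.0,5.2,-0.4,0,0,0.1],[-10.4,6.7,-0.4,0,0,0.1],[-12.8,8.3,-0.3,0,0,0.1],[-15.2,9.8,-0.3,0,0,0.1],[-17.6,11.4,-0.3,0,0,0.1],[-20.0,12.9,-0.2,0,0,0.1]]]
```

It's firm: another 2 mm of command gave 0.1 mm of motion. Now I'll back off slowly, letting the peg follow the left finger.

Request:
play_rows(series=[[[-1,0.5,0,0,0,0],[-2,1.5,0,0,0,0],[-3.5,2.5,0,0,0,0],[-6,4,0,0,0,0],[-8.5,5.5,0,0,0,0],[-11,7,0,0,0,0],[-13.5,8.5,0,0,0,0],[-16,10,0,0,0,0],[-18.5,12,0,0,0,0],[-21,13.5,0,0,0,0]]])

```text
t: 13.62
tcp_pos: [0.5452, 0.1104, 0.0148]
tcp_rot: [-2.912, 1.177, -0.001]
contact_force: [-2.5, -1.6, 0.6]
opening: 0.093
```

```bash
python3 - <<'E'
from h import *
where()
rows([wp(-83,-0.5,33,14)],[10])
E
```

```text
right [-53.5   2.9] left [ 6.3 95.9] psi 32.7 z 14.8 F [-2.1 -2.1] 0.6 t 13.625 j7 -2.46
[[[-2.3,1.9,0.1,0,0,0.0],[-4.6,3.8,0.2,0,0,0.1],[-6.8,5.6,0.2,0,0,0.1],[-9.1,7.5,0.3,0,0,0.1],[-11.4,9.4,0.4,0,0,0.1],[-13.7,11.3,0.5,0,0,0.2],[-15.9,13.1,0.5,0,0,0.2],[-18.2,15.0,0.6,0,0,0.2],[-20.5,16.9,0.7,0,0,0.2],[-22.8,18.8,0.8,0,0,0.3]]]
```

```bash
python3 - <<'E'
from h import *
rows([wp(-81,-3,33,14)],[10])
E
```

```text
[[[-2.0,2.0,0.1,0,0,0.0],[-3.9,4.0,0.2,0,0,0.1],[-5.9,5.9,0.2,0,0,0.1],[-7.9,7.9,0.3,0,0,0.1],[-9.9,9.9,0.4,0,0,0.1],[-11.8,11.9,0.5,0,0,0.2],[-13.8,13.9,0.5,0,0,0.2],[-15.8,15.8,0.6,0,0,0.2],[-17.8,17.8,0.7,0,0,0.2],[-19.7,19.8,0.8,0,0,0.3]]]
```

Request:
play_rows(series=[[[-2,2,0,0,0,0],[-4,4,0,0,0,0],[-6,6,0,0,0,0],[-8,8,0,0,0,0],[-10,10,0,0,0,0],[-12,12,0,0,0,0],[-14,14,0,0,0,0],[-16,16,0.5,0,0,0],[-18,18,0.5,0,0,0],[-20,20,0.5,0,0,0]]])

```text
t: 14.88
tcp_pos: [0.5167, 0.1096, 0.0142]
tcp_rot: [2.912, -1.178, -0.0]
contact_force: [-1.9, 2.0, -1.1]
opening: 0.0928
```

```bash
python3 - <<'E'
from h import *
where()
rows([wp(-98,-3,33,14)],[10])
E
```

```text
right [-81.3  -3.4] left [-21.5  89.5] psi 32.7 z 14.2 F [-2.3  1.6] -1.1 t 14.875 j7 -2.47
[[[-1.4,0.9,0.0,0,0,0.0],[-2.8,1.7,0.0,0,0,0.1],[-4.2,2.6,0.0,0,0,0.1],[-5.6,3.5,0.1,0,0,0.1],[-7.0,4.3,0.1,0,0,0.1],[-8.4,5.2,0.1,0,0,0.2],[-9.8,6.1,0.1,0,0,0.2],[-11.3,6.9,0.1,0,0,0.2],[-12.7,7.8,0.1,0,0,0.2],[-14.1,8.7,0.2,0,0,0.3]]]
```

Request:
play_rows(series=[[[-1.5,1,0,0,0,0],[-3,1.5,0,0,0,0],[-4,2.5,0,0,0,0],[-5.5,3.5,0,0,0,0],[-7,4.5,0,0,0,0],[-8.5,5,0,0,0,0],[-9.5,6,0,0,0,0],[-11,7,0,0,0,0],[-12,7.5,0,0,0,0],[-13,8,0,0,0,0]]])

```text
t: 16.12
tcp_pos: [0.5016, 0.1128, 0.0141]
tcp_rot: [2.912, -1.178, -0.001]
contact_force: [-4.1, 0.6, -1.2]
opening: 0.0933
```

```bash
python3 - <<'E'
from h import *
where()
rows([wp(-107,-3,33,14)],[10])
E
```

```text
right [-96.7  -3.3] left [-37.   89.6] psi 32.7 z 14.1 F [-4.1 -0.2] -1.2 t 16.125 j7 -2.48
[[[-0.9,0.5,0.0,0,0,0.0],[-1.7,1.1,0.0,0,0,0.1],[-2.6,1.6,0.0,0,0,0.1],[-3.4,2.1,0.0,0,0,0.1],[-4.3,2.6,0.1,0,0,0.1],[-5.2,3.2,0.1,0,0,0.2],[-6.0,3.7,0.1,0,0,0.2],[-6.9,4.2,0.1,0,0,0.2],[-7.7,4.7,0.1,0,0,0.2],[-8.6,5.3,0.1,0,0,0.3]]]
```

Still in contact at 4.1 N, hood ≈0.2 rad. I'll take the last bit at about 1 mm per row.

Request:
play_rows(series=[[[-0.5,0.5,0,0,0,0],[-1.5,1,0,0,0,0],[-2,1,0,0,0,0],[-2.5,1.5,0,0,0,0],[-3,2,0,0,0,0],[-4,2.5,0,0,0,0],[-5,3,0,0,0,0],[-6,3.5,0,0,0,0],[-7.5,4.5,0,0,0,0],[-9,5.5,0,0,0,0]]])

```text
t: 17.38
tcp_pos: [0.4943, 0.1156, 0.0148]
tcp_rot: [-2.909, 1.178, -0.007]
contact_force: [0.4, 0.2, 0.3]
opening: 0.0928
```

```bash
python3 - <<'E'
from h import *
where()
rows([wp(-114,-3,36,14),wp(-114,-3,36,100),(.435,.087,.17,-101.3)],[2,3,5])
E
```

```text
right [-104.5   -1.9] left [-44.6  90.9] psi 32.8 z 14.8 F [0.4 0.3] 0.3 t 17.375 j7 -2.48
[[[-2.4,2.8,0.4,0,0,1.6],[-4.8,5.7,0.8,0,0,3.2],[-4.7,5.6,-27.9,0,0,3.2],[-4.6,5.4,-56.6,0,0,3.2],[-4.5,5.3,-85.2,0,0,3.2],[-8.1,16.5,-99.3,0,0,-4.0],[-11.6,27.6,-113.4,0,0,-11.2],[-15.1,38.8,-127.4,0,0,-18.4],[-18.7,49.9,-141.5,0,0,-25.6],[-22.2,61.1,-155.5,0,0,-32.8]]]
```

Contact is released (≈0 N). I'll back away a little more, lift, and take the hover view.

Request:
play_rows(series=[[[-3,2,0,0,0,0],[-6,4,0,0,0,0],[-6,4,-28,0,0,0],[-6,4,-56,0,0,0],[-6,5,-85,0,0,0],[-8,16,-99,0,0,-6],[-11,28,-113,0,0,-13],[-15,39,-127,0,0,-20],[-19,50,-142,0,0,-27],[-22,61,-155,0,0,-33]]])

```text
t: 18.62
tcp_pos: [0.4332, 0.0866, 0.1698]
tcp_rot: [-3.127, 0.296, -0.001]
contact_force: [-0.1, 1.3, -0.2]
opening: 0.0929
```

```bash
python3 - <<'E'
from h import *
where()
d=snap("wrist","w7");t=snap("top","top7");snap("scene","s7")
a=cv2.imread("pics/w1.png")[40:190,10:370];b=cv2.imread("pics/w7.png")[40:190,10:370]
cv2.imwrite("pics/cmp.png",cv2.resize(np.vstack([a,b]),None,fx=2,fy=2,interpolation=cv2.INTER_CUBIC))
E
```

```text
right [-132.   -45.6] left [-132.9   64.9] psi -0.5 z 169.8 F [-0.4  1.3] -0.2 t 18.625 j7 -2.03
```

View pics/cmp.png

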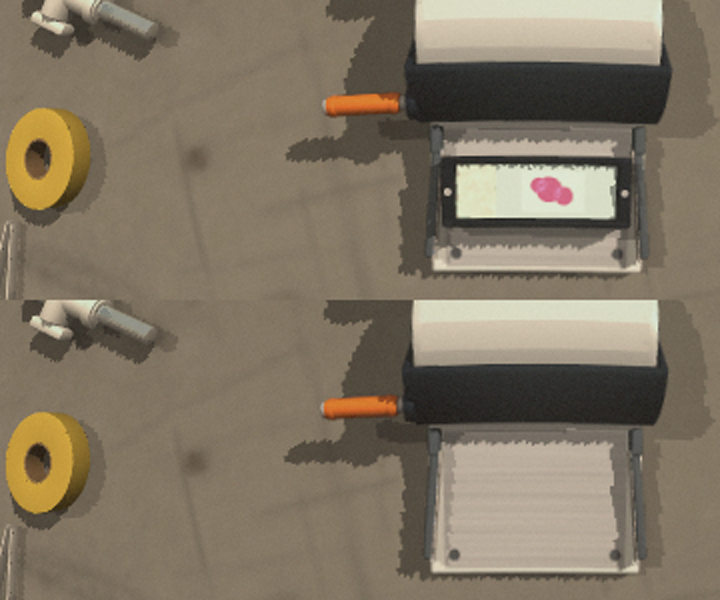

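The hood is fully shut again: peg, hood and lip sit the same relative to the deck as before the run. The deck is empty, the carrier is inside, and the tape and the other items visible are unmoved. I'll hand in.

```bash
python3 -c "
from station import hand_in,sense
print(sense()['t'],sense()['contact_force']);print(hand_in())"
```

```text
18.775 [-0.67960617  0.34078589 -0.39759411]
the job is handed in; nothing more can be done
None
```

The carrier is loaded, the hood has closed over it, and the job is handed in at 18.8 s, well under the 42 s limit.

- **What I did:** With the left fingertip I pushed the peg until the hood was at about 0.7 rad. I then pushed the carrier home with the right fingertip at the middle of its rear edge, within about 3 mm. After that I backed off slowly, with the peg resting on the finger until the hood was nearly shut, then lifted clear.
- **Home and square:** The carrier was firm against the stop: the last 4 mm of commanded push moved the finger only about 0.2 mm, with total push force about 12 N including the peg. Its rear edge measured 0.1° from square.
- **Hood and bystanders:** In the last wrist view the hood, lip and peg looked as they did at the start, and the deck was empty. The bystanders in that view had not moved; I did not check the ones outside it. The force on the tool was about zero.
- **Disagreement:** The rear edge and the finger both measured x ≈ -35.2 mm, where home should be -34. I put this down to the 2 mm calibration tolerance, since the carrier would not move further.

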